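# Stand the fallen flux bottle back in its heat-screened bay

## Robot

A 6-joint arm with a two-finger parallel gripper is mounted at the origin on the work surface. World frame = base frame: x ahead of the robot, y to its left, z up, the work surface at z = 0. Lengths are in mm, angles in rad, forces in N, time in s.
With the tool pointing down it reaches from about 350 to 875 mm from the base axis. Payload 4.2 kg.
Tool frame: the origin (TCP) lies at the very end of the fingers, on their centre line; the grasp point (between the pads) lies 19 mm behind it; z points along the fingers, y is the line along which they close (so a half turn about z gives the same grasp; the last joint's range is limited). The gripper opens to 85 mm and grips with 20 to 120 N. Pads are 22 mm wide; open, the fingers measure 114 mm over their backs; the gripper's body (76 mm by 85 mm) begins 54 mm behind the grasp point. The pads swing forward as they close: fully open they stand 13 mm farther back than shut.
Start: joints at [1.365, 0.385, 0.008, 0, -1.194, -0.259], TCP at [280.119, 558.688, 231.312] pointing down, gripper open.
Joint ranges: [-3.14, 3.14], [-1.21, 2.06], [-1.07, 1.41], [-3.16, 2.05], [-2.99, -0.16], [-3.1, 3.1]. Speed limits (rad/s): [2.79, 2.79, 3.14, 3.14, 3.14, 3.14].

## Interface

Orientations are given as a unit quaternion [x, y, z, w].
In Python, from bench import read_state, get_image, get_calibration, job_done gives the robot as it stands.
- The arm moves only by the shell command python3 -m creep 'ROWS'. ROWS is a JSON object of lists of equal length, an entry for each row: "translation": the shift along the world's x, y, z in cm, a list of three; "delta_rot": the turn, a rotation vector about the world's x, y, z in degrees, a list of three; "hand": the finger opening in cm, from 0 to 8.54. A call has 1 to 8 rows; each row is the pose to reach, as a shift and turn from the pose commanded when the call began; what a row does not reach only later rows make up. A row lasts 1/8 s, in which the tool goes at most 62.5 mm and 10.7 degrees, less where a joint would pass 70% of its speed; a pose out of reach is approached as far as the arm can. A call with a gripper value outside its range is refused whole. The fingers move at their own pace and stop on an object; the grip force is fixed at half the most. Time passes only in rows, so rows that repeat a pose let the fingers close. It gives the time, the measured TCP pose, the force, the opening and the grip force at its end, in the units of the state.
- read_state(): the state, without advancing time (a new reading comes with each control period).
- get_image(name): name is "side" or "top"; returns (picture, depth): 400x640x3 uint8, red, green, blue; 400x640 float32, mm along the optical axis (not along the pixel's ray), 0 where there is no reading.
- get_calibration(name): a dict with "intrinsics" (3x3 intrinsics, pixels), "xyz" and "attitude" of the camera in the world. Camera axes: x right, y down, z forward; pixel columns grow to the right and rows downward; lengths in mm; the calibration is good to about 2 mm. A picture is of the moment at which its call begins. get_calibration takes no time and is no camera call.
- job_done(): hands the job in; it is judged then, once.
The state is a dict: "clock": time; "joints": joint angles; "joint_vel": joint speeds; "joint_efforts": joint torques, N m; "position": TCP position; "ee_rot": TCP orientation; "contact_force": force on the tool from outside, world axes, zero at the start; "wrist_torque": the same for the moment, N m; "gripper_width": finger opening in mm; "grasp_force": force on a finger pad.
Only numpy, scipy, OpenCV 4.12 (cv2) and the standard library are available. Lean on these libraries where they do the work, as an engineer would, in place of code of your own. Each camera call takes 0.05 s, during which the arm holds its last target. There are 200 camera calls.

## Task

First swing the blue door of the flux bay wide open by its steel bar handle (about square to the front or further) and leave it open. Then pick up the fallen amber flux bottle and stand it upright, cap up, wholly on the cork mat in the bay. Set it down gently: do not let it drop or bang it against the bay. Leave the wire spools and the brush cup undisturbed.

Things in the scene. Friction and masses are not known exactly. Their poses are not given: they have to be found in the camera images.
- flux_bottle: Amber square flux bottle, lying on one of its flat sides on the bench. Body 50 x 50 mm square and 80 mm tall, a short cone, then a black round cap 28 mm in diameter from 91 to 115 mm. About 0.25 kg. Origin: centre of the underside; its own z axis runs from the underside to the cap (level while it lies), x and y are normal to the flat sides.
- bottle_cap (a point): Centre of the top of the bottle's cap, 115 mm from the underside along the bottle's z axis.
- flux_bay: Fixed open-topped steel bay (cupboard without roof), 170 mm deep (x) by 224 mm wide (y), origin at the centre of its underside on the bench; its own -x side is the front with the door, facing roughly to the robot. Blue side walls 10 mm thick and 130 mm high (204 mm clear between them), steel floor 6 mm thick, a 32 mm high lip along the rear edge.
- mat_top (a point): Centre of the top of the round cork mat on the bay's floor, 110 mm in diameter, its top 10 mm above the bench; axes as the bay's.
- flux_door (a joint): Angle of the bay's blue door about its upright hinge: 0 closed, grows as the door's free edge swings out of the bay's front, 1.57 square to the front, stop at 1.9. It stays where it is left. Panel 206 mm wide, 10 mm thick, its top edge 126 mm above the bench.
- door_handle (a point): Middle of the door's steel bar handle: a level round bar 10 mm thick and 90 mm long, along the door's width (its own y axis), 45 mm out from the middle of the panel's thickness, 110 mm above the bench (16 mm below the panel's top edge) and 145 mm along the panel from the hinge. Own -x points out of the panel's front. A 8 mm stem joins it to the panel near each end, 41 mm either side of this point.
- door_hinge (a point): Point on the door's upright hinge line at the handle's height, at the bay's front corner on the bay's +y side. The closed panel runs from it along the bay's -y; seen from above it opens clockwise.
- copper_spool: Bystander: spool of copper wire standing on its flange, 64 mm in diameter, 42 mm high, origin at the centre of its underside.
- brass_spool: Bystander: spool of brass wire standing on its flange, 64 mm in diameter, 42 mm high, origin at the centre of its underside.
- brush_cup: Bystander: white cup 66 mm in diameter and 55 mm high with a brush leaning in it whose handle reaches 92 mm high and 41 mm from the cup's axis towards its own +x; origin at the centre of its underside.
- solder_board: Fixed soldering board in a black frame, 200 x 170 mm and 22 mm high, off to the robot's right; origin at the centre of its underside.
Not all that is in view belongs to the job. What is shaped like the flux_bottle but green, red or turquoise is not meant.

How it is judged (in metres and radians):
On the way, in this order (a step that is already met when the one before it is completed fails the run):
1. the bay's door is swung wide open (beyond 1.2 rad) while the bottle still lies (value of joint flux_door above 1.2 rad and angle between flux_bottle's own z axis and vertical above 1.2 rad), for 0.2 s.
2. the bottle is upright over the mat or on it (angle between flux_bottle's own z axis and vertical below 0.3 rad and horizontal distance between flux_bottle and mat_top below 0.04 m), for 0.1 s.
At the end, for the whole second after the job is handed in: The door stands open beyond 1.2 rad; the bottle stands cap up (within 0.08 rad of upright), at rest and let go, on the cork mat with its underside's centre within 28 mm of the mat's centre; the spools and the brush cup still stand where they were (within 30 mm) (value of joint flux_door above 1.2 rad and angle between flux_bottle's own z axis and vertical below 0.08 rad and horizontal distance between flux_bottle and mat_top below 0.028 m and z of flux_bottle in the frame of mat_top between -0.004 and 0.004 m and linear speed of flux_bottle below 0.02 m/s and angle between each of copper_spool, brass_spool, brush_cup's own z axis and vertical below 0.2 rad); the robot touches nothing.
It fails at once if a wire spool or the brush cup is moved by more than 30 mm (distance of any of copper_spool, brass_spool, brush_cup from where it was at the start of the episode above 0.03 m).
It fails at once if the bottle is dropped onto the mat (faster than 0.4 m/s within 30 mm above it, as after a fall of some 8 mm or more) (horizontal distance between flux_bottle and mat_top below 0.06 m and z of flux_bottle in the frame of mat_top below 0.03 m and linear speed of flux_bottle above 0.4 m/s).
It fails at once if the bottle is banged or pressed hard against the bay (over 60 N) (contact force between flux_bottle and flux_bay above 60 N).
It also fails if it takes over 67 s, if anything falls off the work surface, if the arm or the gripper's body presses on something with over 40 N, if the wrist force passes 120 N, or if a joint passes its speed limit or range.

## Working session

There is one attempt and no reset: what is moved stays moved. The work goes in short steps, Python scripts to look and compute and a shell command to move; the robot and the scene stay as the last step left them, time stands still between calls to the robot, and variables do not carry over. Pictures are saved under pics/ and viewed, at most 10 in all, crops included, and the job is handed in when it is done.

```bash
mkdir -p pics; cat > h.py <<'E'
import numpy as np, cv2
from bench import *
from scipy.spatial.transform import Rotation as R
def cal(n):
    c=get_calibration(n); return np.array(c["intrinsics"]),np.array(c["xyz"]),c["attitude"]
def rot(a):
    a=np.array(a); return R.from_quat(a).as_matrix() if a.shape==(4,) else a
def ray(n,u,v,z):
    K,p,a=cal(n); d=rot(a)@np.linalg.inv(K)@[u,v,1]; return p+d*(z-p[2])/d[2]
def cloud(n,dep):
    K,p,a=cal(n); v,u=np.mgrid[:400,:640]; q=np.stack([u,v,np.ones_like(u)],-1)@np.linalg.inv(K).T*dep[...,None]
    return q@rot(a).T+p
E
python3 - <<'E'
from h import *
for n in("side","top"):
    i,d=get_image(n); cv2.imwrite(f"pics/{n}0.png",i[...,::-1]); np.savez(f"{n}0.npz",i=i,d=d); print(get_calibration(n))
print(read_state())
E
```

```text
{'intrinsics': array([[425.5355868 ,   0.        , 312.49558881],
       [  0.        , 425.5355868 , 197.18146411],
       [  0.        ,   0.        ,   1.        ]]), 'xyz': array([ 321.58816856, -790.91617608,  980.92640463]), 'attitude': array([ 0.92366076, -0.16069408,  0.05128651, -0.34408997])}
{'intrinsics': array([[512.47428102,   0.        , 316.01919692],
       [  0.        , 512.47428102, 195.91115276],
       [  0.        ,   0.        ,   1.        ]]), 'xyz': array([ 325.95397099,  -95.32911776, 1563.76167268]), 'attitude': array([ 0.71528317, -0.69516411,  0.05240187, -0.04869173])}
{'clock': 0.1, 'joints': array([ 1.36459969e+00,  3.85506538e-01,  6.74803374e-03, -4.26066292e-04,
       -1.19397500e+00, -2.58588563e-01]), 'joint_vel': array([-0.00069607, -0.00186479,  0.0020971 ,  0.00162844, -0.00152404,
       -0.00032033]), 'joint_efforts': array([-2.05284746e-04, -3.93319094e+01,  1.88929403e+01,  4.19790342e+00,
       -2.59977191e-03,  5.09889134e-06]), 'position': array([279.90451044, 558.23944395, 230.31039929]), 'ee_rot': array([ 9.73099573e-01, -2.30382820e-01, -1.72572301e-04,  9.73444919e-04]), 'contact_force': array([-0.2757839 ,  0.57481529, -0.75472202]), 'wrist_torque': array([0.00045319, 0.02617977, 0.04921902]), 'grasp_force': 0.0, 'gripper_width': 85.2650459109067}
```

View pics/side0.png

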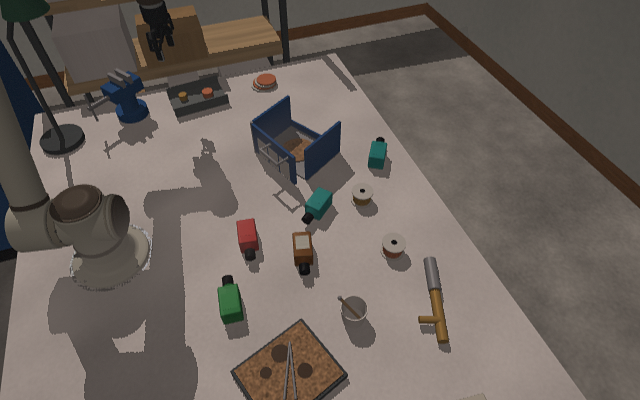

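View pics/top0.png

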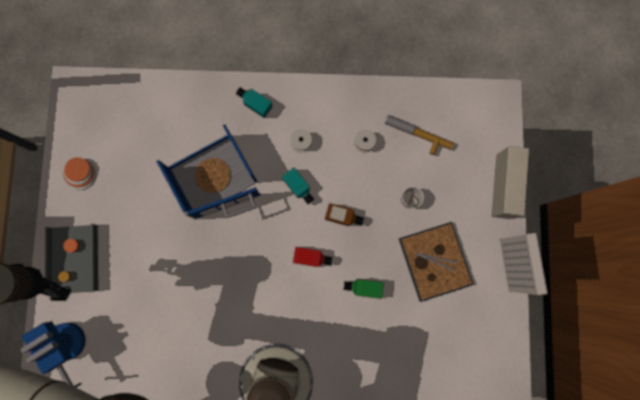

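The side view shows the bay at (295,140), the closed door with its handle at about (270,155), and the amber bottle at (303,250) with its cap towards the bottom. The top view shows the bay at (212,175), the hinge corner near (187,213), the handle at (240,205), the amber bottle at (345,214) with its cap to the right, a turquoise decoy at (298,183), the spools at (302,140) and (366,140), and the cup at (413,198).

```bash
python3 - <<'E'
from h import *
for n in("top","side"):
    z=np.load(n+"0.npz"); i,d=z["i"],z["d"]; P=cloud(n,d)
    hsv=cv2.cvtColor(i,cv2.COLOR_RGB2HSV); H,S,V=[hsv[...,k] for k in range(3)]
    box=np.zeros(H.shape,bool)
    if n=="top": box[115:225,150:270]=1
    else: box[90:190,240:350]=1
    m=box&(H>100)&(H<130)&(S>120)&(d>0)
    for nm,lo,hi in (("door/walls top",105,145),):
        k=m&(P[...,2]>lo)&(P[...,2]<hi); q=P[k]
        r=cv2.minAreaRect(q[:,:2].astype(np.float32)); print(n,nm,k.sum(),r,cv2.boxPoints(r).round(1).tolist(), np.percentile(q[:,2],[5,50,95]))
    # cork mat
    k=box&(H>5)&(H<20)&(S>100)&(abs(P[...,2]-10)<8); print("mat",k.sum(),P[k].mean(0) if k.any() else 0, np.ptp(P[k],axis=0) if k.any() else 0)
    # handle: grey, height 95-120 
    k=box&(S<90)&(P[...,2]>95)&(P[...,2]<122); q=P[k]; print("handle",k.sum()); 
    if k.sum()>5: 
        r=cv2.minAreaRect(q[:,:2].astype(np.float32)); print(r, np.median(q,axis=0))
    # bottle
    b=np.zeros(H.shape,bool)
    if n=="top": b[195:235,315:375]=1
    else: b[225:280,285:322]=1
    k=b&(P[...,2]>12)&(P[...,2]<70); q=P[k]; r=cv2.minAreaRect(q[:,:2].astype(np.float32)); print("bottle",k.sum(),r,cv2.boxPoints(r).round(1).tolist(),np.percentile(q[:,2],[5,50,95]))
    k2=k&(P[...,2]>44); q=P[k2]; r=cv2.minAreaRect(q[:,:2].astype(np.float32)); print("bottle top face",k2.sum(),r,q.mean(0))
    k3=k&(V<60)&(S<110)&(P[...,2]<44)&(P[...,2]>25); print("cap",k3.sum(),P[k3].mean(0))
E
```

```text
top door/walls top 592 ((584.655029296875, 207.57249450683594), (202.24217224121094, 221.16574096679688), 29.81770896911621) [[441.8999938964844, 253.1999969482422], [551.9000244140625, 61.29999923706055], [727.4000244140625, 161.89999389648438], [617.4000244140625, 353.79998779296875]] [110.64458138 127.08210289 133.9732569 ]
mat 925 [605.90142276 220.78767839  10.19385885] [107.81375914 107.479074    15.79780891]
handle 224
((573.57763671875, 196.3806610107422), (251.0821533203125, 220.2987518310547), 28.879310607910156) [494.52470072 118.10089909 113.43894619]
bottle 586 ((490.1906433105469, -188.396240234375), (114.20071411132812, 50.52067947387695), 76.21540069580078) [[452.1000061035156, -237.8000030517578], [501.1000061035156, -249.89999389648438], [528.2999877929688, -139.0], [479.29998779296875, -126.9000015258789]] [29.08963353 48.78436672 54.94476949]
bottle top face 430 ((492.69549560546875, -177.80593872070312), (92.38119506835938, 50.130577087402344), 75.98503875732422) [ 493.9540798  -172.1506774    50.14434003]
cap 66 [ 477.65723374 -230.98671086   35.63551306]
side d
[... 360 characters left out ...]
451 108.96076155  11.01969561]
handle 414
((569.6812744140625, 194.29737854003906), (255.38441467285156, 223.77207946777344), 31.448896408081055) [502.76615651 138.00526358 111.94185407]
bottle 726 ((489.4751892089844, -191.09405517578125), (114.95996856689453, 49.88494110107422), 75.58909606933594) [[451.0, -240.60000610351562], [499.29998779296875, -253.0], [527.9000244140625, -141.60000610351562], [479.6000061035156, -129.1999969482422]] [22.89305787 49.16238713 53.26844911]
bottle top face 482 ((493.40679931640625, -175.87330627441406), (83.5699691772461, 49.77254104614258), 75.72457122802734) [ 493.06286418 -176.68763056   50.4452964 ]
cap 108 [ 477.69848627 -236.88487171   35.48036976]
```

```bash
python3 - <<'E'
from h import *
a=cv2.imread("pics/top0.png")[110:240,150:385]; b=cv2.imread("pics/side0.png")[85:280,235:345]
a=cv2.resize(a,None,fx=3.4,fy=3.4,interpolation=2)
cv2.imwrite("pics/ctop.png",a)
E
```

```text
(no output)
```

View pics/ctop.png

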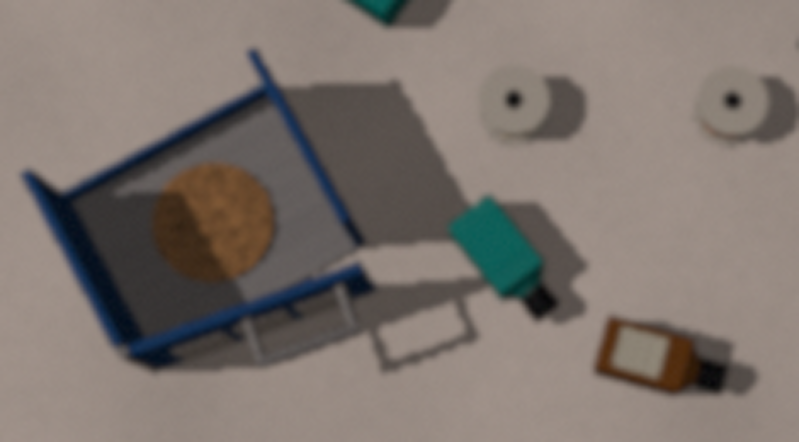

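The crop shows the door's top edge from (132,350) to (362,268), slightly ajar. The handle bar runs from (258,360) to (355,325), with stems at both ends. The walls run (252,50)-(362,240) and (28,175)-(122,345). The amber bottle's cap points right.

```bash
python3 - <<'E'
from h import *
f=lambda x,y,z: ray("top",x/3.4+150,y/3.4+110,z)[:2]
def seg(n,a,b,z):
    A,B=f(*a,z),f(*b,z); d=B-A; print(n,A.round(1),B.round(1),np.linalg.norm(d).round(1),np.degrees(np.arctan2(d[1],d[0])).round(1))
seg("Rwall",(362,240),(252,50),130)
seg("Lwall",(122,345),(28,175),130)
seg("door",(132,350),(366,272),126)
seg("bar",(258,360),(355,325),110)
for n in("top","side"):
    z=np.load(n+"0.npz"); i,d=z["i"],z["d"]; P=cloud(n,d)
    box=np.zeros(d.shape,bool)
    hsv=cv2.cvtColor(i,cv2.COLOR_RGB2HSV); H,S=hsv[...,0],hsv[...,1]
    if n=="top": box[195:225,222:262]=1
    else: box[130:185,245:305]=1
    k=box&(S<100)&(P[...,2]>100)&(P[...,2]<122); q=P[k]
    print(n,k.sum()); print(q[np.argsort(q[:,1])][::max(1,len(q)//25)].round(0).tolist())
E
```

```text
Rwall [571.6  70.1] [732.1 170.5] 189.3 32.0
Lwall [477.9 264.2] [618.6 352. ] 165.9 31.9
door [474.4 256.7] [545.3  66. ] 203.4 -69.6
bar [470.6 154.8] [502.5  75.1] 85.9 -68.2
top 175
[[500.0, 72.0, 117.0], [507.0, 76.0, 112.0], [509.0, 79.0, 116.0], [524.0, 80.0, 112.0], [518.0, 82.0, 114.0], [495.0, 84.0, 111.0], [497.0, 87.0, 117.0], [533.0, 89.0, 108.0], [494.0, 95.0, 114.0], [498.0, 99.0, 111.0], [491.0, 104.0, 115.0], [491.0, 109.0, 114.0], [485.0, 115.0, 113.0], [527.0, 119.0, 101.0], [484.0, 125.0, 120.0], [485.0, 130.0, 110.0], [481.0, 134.0, 118.0], [474.0, 141.0, 108.0], [476.0, 145.0, 116.0], [473.0, 151.0, 116.0], [472.0, 153.0, 121.0], [487.0, 155.0, 110.0], [512.0, 158.0, 101.0], [498.0, 161.0, 114.0], [495.0, 163.0, 116.0]]
side 337
[[549.0, 66.0, 116.0], [547.0, 70.0, 121.0], [545.0, 72.0, 119.0], [545.0, 76.0, 104.0], [544.0, 79.0, 117.0], [496.0, 82.0, 115.0], [527.0, 84.0, 115.0], [538.0, 90.0, 113.0], [488.0, 97.0, 112.0], [532.0, 103.0, 103.0], [531.0, 109.0, 107.0], [527.0, 116.0, 110.0], [526.0, 122.0, 109.0], [524.0, 127.0, 101.0], [521.0, 136.0, 114.0], [470.0, 142.0, 114.0], [478.0, 147.0, 115.0], [485.0, 151.0, 117.0], [485.0, 155.0, 106.0], [512.0, 159.0, 110.0], [510.0, 165.0, 106.0], [502.0, 183.0, 101.0], [496.0, 194.0, 114.0], [492.0, 210.0, 119.0], [485.0, 224.0, 109.0], [481.0, 233.0, 115.0]]
```

```bash
python3 -m creep '{"translation":[[2.6,-5.5,0],[5.2,-11,0],[7.8,-16.6,0],[10.3,-22.2,0],[12.9,-27.7,0],[15.5,-33.3,0],[18.1,-38.8,-1],[20.7,-44.4,-3]],"delta_rot":[[0,0,-6],[0,0,-12],[0,0,-18],[0,0,-24],[0,0,-30],[0,0,-36],[0,0,-42.5],[0,0,-42.5]],"hand":[3.2,3.2,3.2,3.2,3.2,3.2,3.2,3.2]}'
python3 -m creep '{"translation":[[0,0,0],[0,0,0]],"delta_rot":[[0,0,0],[0,0,0]],"hand":[3.2,3.2]}'
python3 - <<'E'
from h import *
s=read_state(); print(s["joints"].round(3),s["position"],R.from_quat(s["ee_rot"]).as_matrix().round(3))
i,d=get_image("side"); cv2.imwrite("pics/s1.png",cv2.resize(i[80:220,200:380,::-1],None,fx=4,fy=4,interpolation=2))
E
```

```text
clock: 1.1
position: [487.1, 115.1, 202.4]
ee_rot: [0.823, -0.568, 0.001, -0.001]
contact_force: [0.8, 0.7, 0.1]
gripper_width: 32.2
grasp_force: 0.0
clock: 1.35
position: [486.2, 116.6, 201.9]
ee_rot: [0.823, -0.568, -0.0, 0.0]
contact_force: [-0.8, 0.2, -0.1]
gripper_width: 32.1
grasp_force: 0.0
[ 0.561  0.198 -0.337 -0.    -1.037 -0.197] [486.18503083 116.5985258  201.92491493] [[ 0.355 -0.935 -0.   ]
 [-0.935 -0.355 -0.   ]
 [ 0.     0.    -1.   ]]
```

View pics/s1.png

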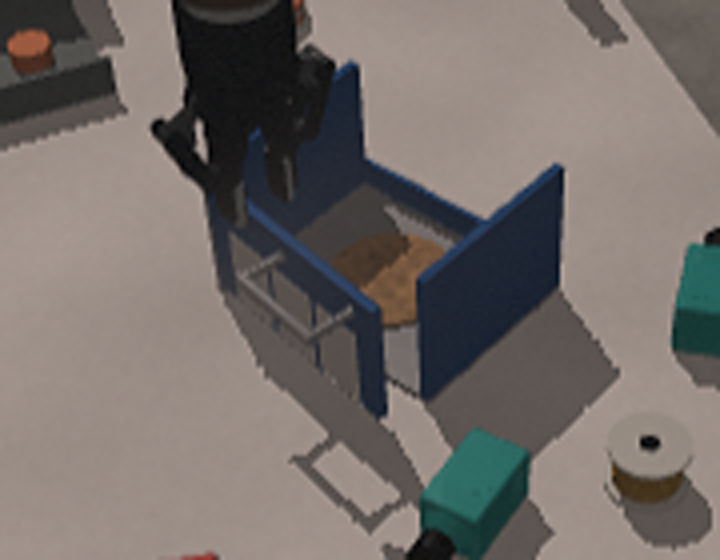

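The crop shows the gripper above the door. The handle bar runs from (240,278) to (310,335) in the crop, and the door is slightly ajar.

```bash
python3 - <<'E'
from h import *
for p in((240,278),(310,335)): print(ray("side",p[0]/4+200,p[1]/4+80,110))
E
```

```text
[472.44808903 152.6381642  110.        ]
[504.70924637  76.27234553 110.        ]
```

```bash
python3 -m creep '{"translation":[[0.1,0,-3],[0.1,0,-6],[0.1,0,-8.5],[0.1,0,-10],[0.1,0,-10.9],[0.1,0,-10.9]],"delta_rot":[[0,0,0],[0,0,0],[0,0,0],[0,0,0],[0,0,0],[0,0,0]],"hand":[3.2,3.2,3.2,3.2,3.2,3.2]}'
python3 -m creep '{"translation":[[0,0,0],[0,0,0],[0,0,0],[0,0,0]],"delta_rot":[[0,0,0],[0,0,0],[0,0,0],[0,0,0]],"hand":[0.4,0.4,0.4,0.4]}'
python3 - <<'E'
import numpy as np
s=np.array([487,115.]); H=np.array([477,263.]); r=s-H
for k in range(0,100,6):
    a=-np.radians(k); v=np.array([[np.cos(a),-np.sin(a)],[np.sin(a),np.cos(a)]])@r-r; print(k,(v/10).round(2))
E
```

```text
clock: 2.15
position: [487.0, 117.7, 93.0]
ee_rot: [0.824, -0.567, -0.0, 0.0]
contact_force: [0.5, 0.1, -0.1]
gripper_width: 32.0
grasp_force: 0.0
clock: 2.65
position: [487.4, 117.1, 93.9]
ee_rot: [0.824, -0.567, 0.0, -0.001]
contact_force: [-3.5, 1.8, 4.7]
gripper_width: 7.6
grasp_force: 58.8
0 [0. 0.]
6 [-1.55 -0.02]
12 [-3.1   0.12]
18 [-4.62  0.42]
24 [-6.11  0.87]
30 [-7.53  1.48]
36 [-8.89  2.24]
42 [-10.16   3.13]
48 [-11.33   4.15]
54 [-12.39   5.29]
60 [-13.32   6.53]
66 [-14.11   7.87]
72 [-14.77   9.28]
78 [-15.27  10.74]
84 [-15.61  12.26]
90 [-15.8  13.8]
96 [-15.82  15.35]
```

```bash
python3 -m creep '{"translation":[[-1.55,0,0],[-3.1,0.12,0],[-4.62,0.42,0],[-6.11,0.87,0],[-6.11,0.87,0]],"delta_rot":[[0,0,-6],[0,0,-12],[0,0,-18],[0,0,-24],[0,0,-24]],"hand":[0.4,0.4,0.4,0.4,0.4]}'
```

```text
clock: 3.28
position: [425.4, 125.1, 93.9]
ee_rot: [-0.688, 0.726, -0.0, -0.0]
contact_force: [-2.6, -1.5, 6.1]
gripper_width: 7.8
grasp_force: 58.7
```

```bash
python3 -m creep '{"translation":[[-1.42,0.61,0],[-2.78,1.37,0],[-4.05,2.26,0],[-5.22,3.28,0],[-6.28,4.42,0],[-7.21,5.66,0],[-8,7,0],[-8.66,8.41,0]],"delta_rot":[[0,0,-6],[0,0,-12],[0,0,-18],[0,0,-24],[0,0,-30],[0,0,-36],[0,0,-42],[0,0,-48]],"hand":[0.4,0.4,0.4,0.4,0.4,0.4,0.4,0.4]}'
```

```text
clock: 4.28
position: [338.4, 208.7, 93.8]
ee_rot: [-0.331, 0.944, -0.001, -0.001]
contact_force: [-4.5, -1.6, 10.0]
gripper_width: 7.5
grasp_force: 58.9
```

```bash
python3 -m creep '{"translation":[[-0.5,1.46,0],[-0.84,2.98,0],[-1.03,4.52,0],[-1.03,4.52,0]],"delta_rot":[[0,0,-6],[0,0,-12],[0,0,-18],[0,0,-18]],"hand":[0.4,0.4,0.4,0.4]}'
```

```text
clock: 4.78
position: [328.2, 255.1, 93.8]
ee_rot: [-0.181, 0.984, -0.0, -0.001]
contact_force: [-10.0, -0.6, 12.1]
gripper_width: 7.6
grasp_force: 59.1
```

```bash
python3 -m creep '{"translation":[[0,0,0],[0,0,0],[0,0,0],[0,0,2],[0,0,5],[0,0,10],[0,0,15]],"delta_rot":[[0,0,0],[0,0,0],[0,0,0],[0,0,0],[0,0,0],[0,0,0],[0,0,0]],"hand":[3.2,3.2,3.2,3.2,3.2,3.2,3.2]}'
```

```text
clock: 5.65
position: [329.1, 254.3, 244.3]
ee_rot: [-0.181, 0.984, -0.0, -0.0]
contact_force: [1.2, 2.0, -0.2]
gripper_width: 32.0
grasp_force: 0.0
```

```bash
python3 -m creep '{"translation":[[2.1,-5.3,0],[4.2,-10.6,0],[6.3,-15.9,0],[8.4,-21.2,0],[10.4,-26.5,0],[12.5,-31.8,0],[14.6,-37.1,0],[16.7,-42.4,-4]],"delta_rot":[[0,0,7],[0,0,14],[0,0,21],[0,0,28],[0,0,35],[0,0,42],[0,0,49],[0,0,55]],"hand":[4,5,6,7,8,8.5,8.5,8.5]}'
```

```text
clock: 6.65
position: [496.7, -166.4, 209.2]
ee_rot: [-0.616, 0.788, -0.003, 0.003]
contact_force: [1.0, 0.5, 0.4]
gripper_width: 84.8
grasp_force: 0.0
```

```bash
python3 -m creep '{"translation":[[0,0,0],[0,0,0],[0,0,0],[0,0,0],[0,0,0],[0,0,0]],"delta_rot":[[9.7,-2.45,0],[19.4,-4.9,0],[29.1,-7.35,0],[29.1,-7.35,0],[29.1,-7.35,0],[29.1,-7.35,0]],"hand":[8.5,8.5,8.5,8.5,8.5,8.5]}'
python3 - <<'E'
from h import *
s=read_state(); print(s["joints"].round(2),s["position"].round(1)); print(R.from_quat(s["ee_rot"]).as_matrix().round(3))
i,d=get_image("side"); cv2.imwrite("pics/s2.png",i[...,::-1]); np.savez("side2.npz",i=i,d=d)
i,d=get_image("top"); cv2.imwrite("pics/t2.png",i[...,::-1]); np.savez("top2.npz",i=i,d=d)
E
```

```text
clock: 7.4
position: [494.0, -162.8, 207.4]
ee_rot: [-0.595, 0.761, 0.159, 0.204]
contact_force: [0.4, 0.0, 0.2]
gripper_width: 84.8
grasp_force: 0.0
[-0.34  0.31 -0.07 -0.54 -1.29  0.28] [ 494.  -162.8  207.4]
[[-0.21  -0.97   0.121]
 [-0.841  0.242  0.484]
 [-0.499 -0.001 -0.866]]
```

View pics/s2.png

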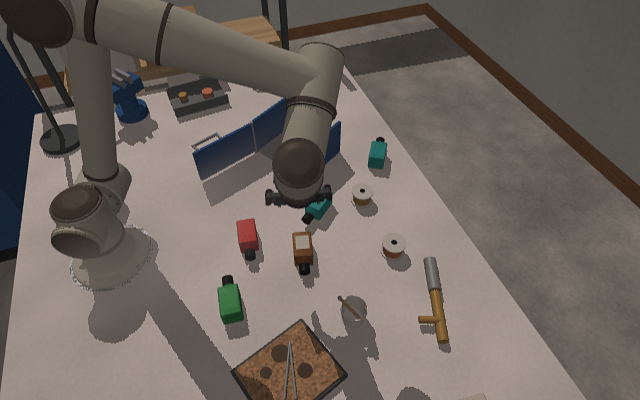

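The side view shows the blue door standing open at (225,150), the gripper at (298,190), and the amber bottle undisturbed at (303,250).

```bash
python3 -m creep '{"translation":[[0.1,-0.6,-4],[0.1,-0.6,-8],[0.1,-0.6,-12],[0.1,-0.6,-14],[0.1,-0.6,-14],[0.1,-0.6,-14]],"delta_rot":[[0,0,0],[0,0,0],[0,0,0],[0,0,0],[0,0,0],[0,0,0]],"hand":[8.5,8.5,8.5,8.5,8.5,8.5]}'
```

```text
clock: 8.25
position: [496.1, -170.1, 68.6]
ee_rot: [-0.594, 0.761, 0.158, 0.205]
contact_force: [-0.3, 1.0, 0.8]
gripper_width: 85.0
grasp_force: 0.0
```

```bash
python3 -m creep '{"translation":[[0,0,-2],[0,0,-4],[0,0,-5],[0,0,-5.4],[0,0,-5.4]],"delta_rot":[[0,0,0],[0,0,0],[0,0,0],[0,0,0],[0,0,0]],"hand":[8.5,8.5,8.5,8.5,8.5]}'
python3 -m creep '{"translation":[[0,0,0],[0,0,0],[0,0,0],[0,0,0],[0,0,0],[0,0,0]],"delta_rot":[[0,0,0],[0,0,0],[0,0,0],[0,0,0],[0,0,0],[0,0,0]],"hand":[4,4,4,4,4,4]}'
```

```text
clock: 8.88
position: [495.0, -169.9, 12.8]
ee_rot: [-0.594, 0.762, 0.159, 0.204]
contact_force: [0.5, 1.4, 0.1]
gripper_width: 84.9
grasp_force: 0.0
clock: 9.62
position: [495.6, -170.2, 13.8]
ee_rot: [-0.594, 0.762, 0.158, 0.205]
contact_force: [0.0, -2.8, 5.7]
gripper_width: 49.5
grasp_force: 63.4
```

```bash
python3 -m creep '{"translation":[[0,0,2],[0,0,5],[0,0,9],[0,0,13],[-0.5,0,13],[-1,0,13],[-1.5,0,13],[-2,0,13]],"delta_rot":[[0,0,0],[0,0,0],[0,0,0],[0,0,0],[-9.7,2.45,0],[-19.4,4.9,0],[-29.1,7.35,0],[-38.8,9.8,0]],"hand":[4,4,4,4,4,4,4,4]}'
```

```text
clock: 10.62
position: [474.5, -169.3, 144.3]
ee_rot: [-0.612, 0.786, -0.056, -0.07]
contact_force: [-0.2, -1.1, -2.7]
gripper_width: 49.3
grasp_force: 62.7
```

```bash
python3 -m creep '{"translation":[[0,0,0],[0,0,0],[0,0,0],[0,0,0],[0,0,0],[0,0,0],[0,0,0],[0,0,0]],"delta_rot":[[-9.7,2.45,0],[-19.4,4.9,0],[-29.1,7.35,0],[-38.8,9.8,0],[-48.5,12.25,0],[-48.5,12.25,0],[-48.5,12.25,0],[-48.5,12.25,0]],"hand":[4,4,4,4,4,4,4,4]}'
python3 - <<'E'
from h import *
s=read_state(); print(s["joints"].round(2),s["position"].round(1)); print(R.from_quat(s["ee_rot"]).as_matrix().round(3))
i,d=get_image("side"); cv2.imwrite("pics/s3.png",i[...,::-1]); np.savez("side3.npz",i=i,d=d)
E
```

```text
clock: 11.62
position: [475.0, -170.1, 144.2]
ee_rot: [-0.532, 0.684, -0.307, -0.393]
contact_force: [-1.4, -0.3, -1.9]
gripper_width: 49.5
grasp_force: 62.8
[ 0.34  0.52 -0.72  0.86 -1.25 -1.28] [ 475.  -170.1  144.2]
[[-0.125 -0.969 -0.212]
 [-0.486  0.246 -0.839]
 [ 0.865 -0.002 -0.502]]
```

View pics/s3.png

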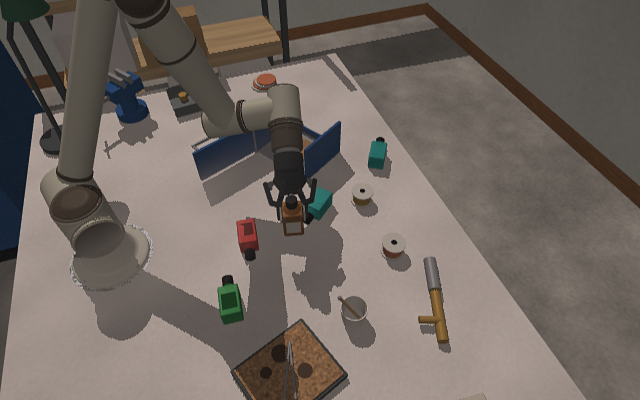

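The side view shows the bottle held upright at (292,215), cap up, with clear bench below it.

```bash
python3 -m creep '{"translation":[[0,-0.5,-3],[0,-1,-6],[0,-1.5,-8.5],[0,-1.5,-9.8],[0,-1.5,-10.2],[0,-1.5,-10.2]],"delta_rot":[[0,0,0],[0,0,0],[0,0,0],[0,0,0],[0,0,0],[0,0,0]],"hand":[4,4,4,4,4,4]}'
```

```text
clock: 12.42
position: [475.5, -184.6, 41.7]
ee_rot: [-0.532, 0.683, -0.308, -0.394]
contact_force: [-0.2, 0.7, -1.7]
gripper_width: 49.0
grasp_force: 62.8
```

```bash
python3 -m creep '{"translation":[[0,0,-0.2],[0,0,-0.4],[0,0,-0.4]],"delta_rot":[[0,0,0],[0,0,0],[0,0,0]],"hand":[4,4,4]}'
```

```text
clock: 12.8
position: [475.1, -184.7, 37.2]
ee_rot: [-0.532, 0.683, -0.307, -0.395]
contact_force: [-0.1, -0.8, -2.0]
gripper_width: 49.6
grasp_force: 62.8
```

```bash
python3 -m creep '{"translation":[[0,0,-0.1],[0,0,-0.2],[0,0,-0.2]],"delta_rot":[[0,0,0],[0,0,0],[0,0,0]],"hand":[4,4,4]}'
```

```text
clock: 13.18
position: [475.2, -184.9, 37.2]
ee_rot: [-0.532, 0.682, -0.309, -0.396]
contact_force: [-2.5, 5.5, 7.8]
gripper_width: 49.5
grasp_force: 64.0
```

```bash
python3 -m creep '{"translation":[[0,0,0],[0,0,0],[0,0,0],[0,0,0],[0.6,2.5,1.5],[1.3,5,3],[2.1,8.4,5],[2.1,8.4,9]],"delta_rot":[[0,0,0],[0,0,0],[0,0,0],[0,0,0],[0,0,0],[0,0,0],[0,0,0],[0,0,0]],"hand":[8.5,8.5,8.5,8.5,8.5,8.5,8.5,8.5]}'
```

```text
clock: 14.18
position: [497.1, -98.7, 125.0]
ee_rot: [-0.534, 0.682, -0.308, -0.395]
contact_force: [-0.0, 0.6, 0.7]
gripper_width: 85.3
grasp_force: 0.0
```

```bash
python3 -m creep '{"translation":[[0,0,4],[0,0,8],[0,0,12],[0,0,14],[0,0,14],[0,0,14],[0,0,14],[0,0,14]],"delta_rot":[[9.7,-2.45,0],[19.4,-4.9,0],[29.1,-7.35,0],[38.8,-9.8,0],[48.5,-12.25,0],[58.1,-14.7,0],[58.1,-14.7,0],[58.1,-14.7,0]],"hand":[8.5,8.5,8.5,8.5,8.5,8.5,8.5,8.5]}'
python3 - <<'E'
from h import *
s=read_state(); print(s["joints"].round(2),s["position"].round(1)); print(R.from_quat(s["ee_rot"]).as_matrix().round(3))
for n in("side","top"):
    i,d=get_image(n); np.savez(n+"4.npz",i=i,d=d); P=cloud(n,d)
    cv2.imwrite(f"pics/{n}4.png",i[...,::-1])
    hsv=cv2.cvtColor(i,cv2.COLOR_RGB2HSV); V,S=hsv[...,2],hsv[...,1]
    b=(abs(P[...,0]-480)<70)&(abs(P[...,1]+165)<70)
    k=b&(P[...,2]>108)&(P[...,2]<122); q=P[k]; 
    if len(q)>3: print(n,"cap",len(q),np.median(q,axis=0),cv2.minEnclosingCircle(q[:,:2].astype(np.float32)))
    k=b&(P[...,2]>12)&(P[...,2]<122); q=P[k]
    if len(q)>3: print(len(q),cv2.minAreaRect(q[:,:2].astype(np.float32)))
E
```

```text
clock: 15.18
position: [495.4, -101.0, 264.6]
ee_rot: [-0.615, 0.789, -0.001, -0.002]
contact_force: [0.0, 0.1, -0.1]
gripper_width: 84.9
grasp_force: 0.0
[ 0.12  0.16 -0.22  0.   -1.19 -0.37] [ 495.4 -101.   264.6]
[[-0.245 -0.97  -0.002]
 [-0.97   0.245 -0.003]
 [ 0.004  0.001 -1.   ]]
side cap 97 [ 476.84918864 -176.46869886  115.36788811] ((477.8467712402344, -174.8369140625), 14.941460609436035)
632 ((492.6927795410156, -142.4425811767578), (131.53314208984375, 56.541568756103516), 64.68614959716797)
top cap 73 [ 478.79321221 -172.59456805  114.8913561 ] ((477.7252197265625, -172.47409057617188), 13.455401420593262)
322 ((477.3687744140625, -172.28097534179688), (50.16595458984375, 49.59714126586914), 76.40702819824219)
```

View pics/side4.png

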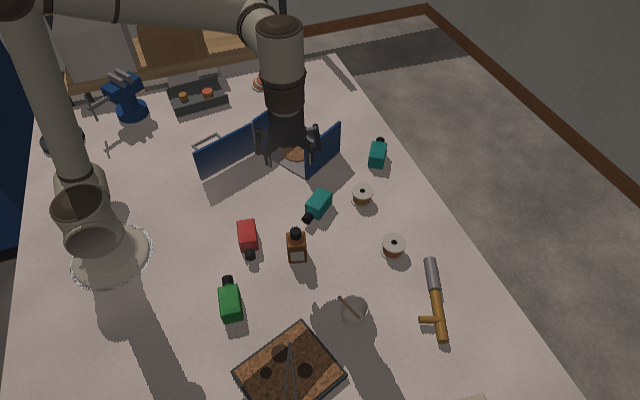

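The side view shows the bottle standing upright at (296,245), cap up, with the bystanders unmoved.

```bash
python3 -m creep '{"translation":[[-0.9,-3.6,0],[-1.8,-7.2,0],[-1.8,-7.2,-4],[-1.8,-7.2,-8],[-1.8,-7.2,-11],[-1.8,-7.2,-11],[-1.8,-7.2,-11]],"delta_rot":[[0,0,0],[0,0,0],[0,0,0],[0,0,0],[0,0,0],[0,0,0],[0,0,0]],"hand":[8.5,8.5,8.5,8.5,8.5,8.5,8.5]}'
```

```text
clock: 16.15
position: [479.0, -172.5, 156.1]
ee_rot: [-0.615, 0.788, -0.001, -0.0]
contact_force: [-0.0, -0.1, 0.3]
gripper_width: 85.2
grasp_force: 0.0
```

```bash
python3 -m creep '{"translation":[[-0.1,0,-3],[-0.1,0,-6],[-0.1,0,-9],[-0.1,0,-10.3],[-0.1,0,-10.3],[-0.1,0,-10.3]],"delta_rot":[[0,0,0],[0,0,0],[0,0,0],[0,0,0],[0,0,0],[0,0,0]],"hand":[8.5,8.5,8.5,8.5,8.5,8.5]}'
python3 -m creep '{"translation":[[0,0,0],[0,0,0],[0,0,0],[0,0,0],[0,0,0],[0,0,0]],"delta_rot":[[0,0,0],[0,0,0],[0,0,0],[0,0,0],[0,0,0],[0,0,0]],"hand":[4,4,4,4,4,4]}'
```

```text
clock: 16.9
position: [478.3, -172.9, 53.5]
ee_rot: [-0.615, 0.789, -0.002, 0.0]
contact_force: [0.7, -0.1, 0.6]
gripper_width: 84.7
grasp_force: 0.0
clock: 17.65
position: [477.9, -173.0, 53.2]
ee_rot: [-0.615, 0.789, -0.001, 0.0]
contact_force: [-1.0, 0.6, 6.0]
gripper_width: 49.2
grasp_force: 62.3
```

```bash
python3 -m creep '{"translation":[[0,0,2],[0,0,6],[0,0,11],[0,0,16],[0,0,18.5],[0,0,18.5]],"delta_rot":[[0,0,0],[0,0,0],[0,0,0],[0,0,0],[0,0,0],[0,0,0]],"hand":[4,4,4,4,4,4]}'
python3 - <<'E'
from h import *
# mat: contour in top picture from first view, ray to z=10
z=np.load("top0.npz"); hsv=cv2.cvtColor(z["i"],cv2.COLOR_RGB2HSV)
m=((hsv[...,0]>5)&(hsv[...,0]<20)&(hsv[...,1]>90)).astype(np.uint8); m[:,:180]=0;m[:,245:]=0;m[:145]=0;m[200:]=0
c=max(cv2.findContours(m,0,1)[0],key=cv2.contourArea); e=cv2.fitEllipse(c); print(e, ray("top",*e[0],10))
c=cv2.minEnclosingCircle(c); print(c,ray("top",*c[0],10))
E
```

```text
clock: 18.4
position: [477.5, -172.7, 238.4]
ee_rot: [-0.615, 0.789, -0.002, 0.001]
contact_force: [0.8, 0.7, -2.4]
gripper_width: 49.1
grasp_force: 63.0
((212.13815307617188, 174.96632385253906), (33.758033752441406, 34.85185241699219), 62.319671630859375) [605.7049151  220.96256033  10.        ]
((212.13348388671875, 174.4932098388672), 17.99679183959961) [607.18223295 221.0609946   10.        ]
```

```bash
python3 -m creep '{"translation":[[1.2,3.7,0],[3,9.2,0],[4.9,14.8,0],[6.8,20.6,0],[8.6,26.2,0],[10.5,31.8,0],[12,36.5,0],[12.95,39.4,0]],"delta_rot":[[0,0,0],[0,0,0],[0,0,0],[0,0,0],[0,0,0],[0,0,0],[0,0,0],[0,0,0]],"hand":[4,4,4,4,4,4,4,4]}'
python3 -m creep '{"translation":[[0,0,0],[0,0,0],[0,0,-2],[0,0,-4.5],[0,0,-7],[0,0,-7],[0,0,-7]],"delta_rot":[[0,0,0],[0,0,0],[0,0,0],[0,0,0],[0,0,0],[0,0,0],[0,0,0]],"hand":[4,4,4,4,4,4,4]}'
```

```text
clock: 19.4
position: [605.6, 223.3, 233.1]
ee_rot: [-0.615, 0.788, 0.0, -0.003]
contact_force: [-0.2, 0.2, -1.7]
gripper_width: 49.2
grasp_force: 63.0
clock: 20.27
position: [607.0, 220.7, 168.2]
ee_rot: [-0.614, 0.789, -0.001, 0.0]
contact_force: [0.2, -1.1, -2.0]
gripper_width: 48.6
grasp_force: 62.8
```

```bash
python3 -m creep '{"translation":[[0,0,-2],[0,0,-4],[0,0,-6],[0,0,-8],[0,0,-9],[0,0,-9.6],[0,0,-9.9],[0,0,-9.9]],"delta_rot":[[0,0,0],[0,0,0],[0,0,0],[0,0,0],[0,0,0],[0,0,0],[0,0,0],[0,0,0]],"hand":[4,4,4,4,4,4,4,4]}'
python3 -m creep '{"translation":[[0,0,-0.1],[0,0,-0.2],[0,0,-0.3],[0,0,-0.3]],"delta_rot":[[0,0,0],[0,0,0],[0,0,0],[0,0,0]],"hand":[4,4,4,4]}'
```

```text
clock: 21.28
position: [606.8, 221.3, 68.6]
ee_rot: [-0.615, 0.789, -0.001, -0.0]
contact_force: [0.9, 0.3, -2.0]
gripper_width: 49.0
grasp_force: 62.9
clock: 21.78
position: [606.4, 221.2, 65.0]
ee_rot: [-0.615, 0.789, -0.001, -0.001]
contact_force: [-1.1, -0.7, -1.7]
gripper_width: 48.8
grasp_force: 62.9
```

```bash
python3 -m creep '{"translation":[[0,0,-0.05],[0,0,-0.1],[0,0,-0.15],[0,0,-0.2],[0,0,-0.2]],"delta_rot":[[0,0,0],[0,0,0],[0,0,0],[0,0,0],[0,0,0]],"hand":[4,4,4,4,4]}'
```

```text
clock: 22.4
position: [606.5, 221.2, 63.3]
ee_rot: [-0.615, 0.789, -0.001, -0.001]
contact_force: [-1.2, -0.5, -2.0]
gripper_width: 49.1
grasp_force: 63.0
```

```bash
python3 -m creep '{"translation":[[0,0,-0.05],[0,0,-0.1],[0,0,-0.15],[0,0,-0.15]],"delta_rot":[[0,0,0],[0,0,0],[0,0,0],[0,0,0]],"hand":[4,4,4,4]}'
```

```text
clock: 22.9
position: [606.6, 221.2, 63.2]
ee_rot: [-0.615, 0.789, -0.001, -0.0]
contact_force: [-2.6, -0.6, 7.0]
gripper_width: 48.9
grasp_force: 64.1
```

Contact with the mat. Release and raise.

```bash
python3 -m creep '{"translation":[[0,0,0],[0,0,0],[0,0,0],[0,0,0],[0,0,3],[0,0,7],[0,0,12],[0,0,18]],"delta_rot":[[0,0,0],[0,0,0],[0,0,0],[0,0,0],[0,0,0],[0,0,0],[0,0,0],[0,0,0]],"hand":[8.5,8.5,8.5,8.5,8.5,8.5,8.5,8.5]}'
python3 -m creep '{"translation":[[-2,-6,0],[-4,-12,0],[-6,-18,0],[-8,-24,0],[-10,-30,0],[-12,-36,0],[-12,-36,0],[-12,-36,0]],"delta_rot":[[0,0,0],[0,0,0],[0,0,0],[0,0,0],[0,0,0],[0,0,0],[0,0,0],[0,0,0]],"hand":[8.5,8.5,8.5,8.5,8.5,8.5,8.5,8.5]}'
python3 - <<'E'
from h import *
for n in("side","top"):
    i,d=get_image(n); P=cloud(n,d); cv2.imwrite(f"pics/{n}5.png",i[...,::-1])
    b=(abs(P[...,0]-607)<60)&(abs(P[...,1]-221)<60)
    for lo,hi in((110,125),(60,88)):
        q=P[b&(P[...,2]>lo)&(P[...,2]<hi)]
        if len(q)>3: print(n,len(q),np.median(q,axis=0),cv2.minAreaRect(q[:,:2].astype(np.float32)))
E
```

```text
clock: 23.9
position: [605.9, 220.9, 242.2]
ee_rot: [-0.615, 0.789, -0.0, -0.002]
contact_force: [0.4, 0.8, -0.1]
gripper_width: 85.5
grasp_force: 0.0
clock: 24.9
position: [486.5, -139.1, 241.7]
ee_rot: [-0.614, 0.789, -0.001, -0.0]
contact_force: [1.1, 0.1, -0.4]
gripper_width: 85.0
grasp_force: 0.0
top 43 [604.40309773 218.57919682 122.40409777] ((606.0225219726562, 220.650146484375), (26.416568756103516, 24.19567108154297), 46.929012298583984)
top 100 [592.49539491 204.18880033  81.50256195] ((606.17138671875, 221.15228271484375), (52.73623275756836, 50.76661682128906), 75.652587890625)
```

View pics/top5.png

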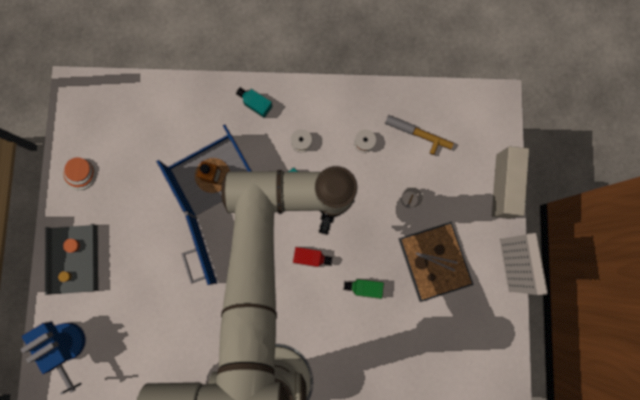

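View pics/side5.png

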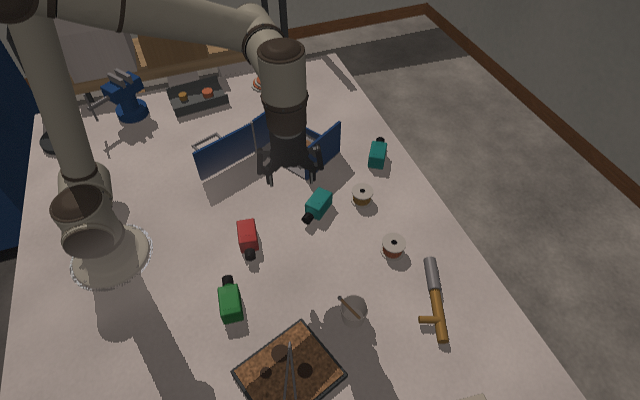

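The top view shows the bottle upright on the mat at (210,175), measured at (606,221) against the mat centre at (606,221). The door is wide open at (203,248), and the spools, at (302,140) and (366,140), and the cup at (411,198) are unmoved. In the side view the bay is hidden behind the gripper, and the bystanders are likewise unmoved.

```bash
python3 -c "from bench import job_done; print(job_done())"
```

```text
the job is handed in; nothing more can be done
None
```

The job is handed in at about 25 s on the clock: the door stands wide open, the amber flux bottle stands cap up about 1 mm from the mat's centre by the top camera, and the spools and brush cup look unmoved; no verdict was returned.

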